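# Bring the red-bean pot round to the customer

## Robot

A 6-joint arm with a two-finger parallel gripper is mounted at the origin on the work surface. World frame = base frame: x ahead of the robot, y to its left, z up, the work surface at z = 0. Lengths are in m, angles in rad, forces in N, time in s.
With the tool pointing down it reaches from about 0.2 to 0.875 m from the base axis. Payload 3.4 kg.
Tool frame: the origin (TCP) lies midway between the tips of the shut fingers; the grasp point (between the pads) lies 19 mm behind it (arm.tcp_to_grasp is the distance from the TCP to the grasp point, in m); z points along the fingers, y is the direction in which the jaws open and shut (so a half turn about z gives the same grasp; the last joint's range is limited). The gripper opens to 94 mm and grips with 3 to 60 N. Pads are 16 mm wide; open, the fingers measure 119 mm over their backs; the gripper's body (75 mm by 177 mm) begins 78 mm behind the grasp point.
Start: joints at [1.066, 0.276, 1.505, -0, 1.361, -0.121], TCP at [0.215, 0.533, 0.205] pointing down, gripper open.
Joint ranges: [-2.89, 2.89], [-0.75, 2.08], [0.22, 2.7], [-1.18, 4.32], [0.11, 2.71], [-2.7, 2.7]. Speed limits (rad/s): [2.57, 2.57, 3.14, 3.14, 3.14, 3.14].

## Interface

Orientations are given as [roll, pitch, yaw] about the fixed x, y, z axes, in that order (R = Rz(yaw) Ry(pitch) Rx(roll)).
In Python, from plant import arm, eoat, telemetry, cams gives the robot as it stands. Calls block until the motion is done:
- arm.move_to(position, orientation): joint-space move of the TCP to a pose.
- arm.servo_line(position, rate=0.15, frame=None): straight line of the TCP; frame=None keeps the orientation; rate is the mean speed in m/s.
- arm.goto_joints(angles): joint-space move.
- eoat.command_gripper(opening, effort=None): finger opening in m; effort is the grip in N (None keeps the last); returns when the fingers have stopped.
- arm.wait(seconds).
- arm.inverse_kinematics(position, orientation): joint angles nearest the present ones, or None.
- telemetry.sense(): the state.
- cams.camera(name): name is "scene" or "top" or "wrist"; returns the picture (400x640x3 uint8, blue, green, red); there is no depth.
- cams.camera_info(name): a dict with "camera_matrix" (3x3 intrinsics, pixels), "R" (3x3) and "t" (3): a world point X has camera coordinates R X + t; the wrist camera has in their place "tool_from_camera" (4x4, takes a point from camera to tool coordinates, whose origin is the TCP and whose axes are the flange's). Camera axes: x right, y down, z forward; pixel columns grow to the right and rows downward; lengths in m; the calibration is good to about 2 mm. The wrist camera is an equidistant fisheye: a pixel r from the principal point sees the ray r / f radians off the axis. A picture is of the moment at which its call begins: read the wrist's pose just before it. camera_info takes no time and is no camera call.
A pose or a line that the arm cannot do raises arm.MotionError and nothing moves.
- arm.sign_off(): hands the job in, once; it reports no verdict.
The state is a dict: "clock": time; "joints": joint angles; "qd": joint speeds; "effort": joint torques, N m; "eef_pos": TCP position; "eef_rot": TCP orientation; "wrist_force": force on the tool from outside, world axes, zero at the start; "moment": the same for the moment, N m; "width": finger opening in m.
Only numpy, scipy, OpenCV 4.12 (cv2) and the standard library are available. Lean on these libraries where they do the work, as an engineer would, in place of code of your own. Each camera call takes 0.05 s, during which the arm holds its last target.

## Task

The customer has asked to taste red bean: push the blossom-shaped turntable round by its petalled edge with the fingertips until the red-lidded pot faces the blue tasting plate, that is, the pot stands on the straight line from the middle of the turntable to the middle of that plate. Turn it smoothly, never fast, so that every pot stays standing where it is on the tray; do not touch or lift any of the pots, and leave the plate, bottle, cups and bowl where they are. Finish with the tray at rest and the hand clear of it.

Things in the scene. Friction and masses are not known exactly. Their poses are not given: they have to be found in the camera images.
- tray: Turning top of the serving turntable: pale wood, five round petals (circles of radius 50 mm centred 73 mm from the axis, 72 degrees apart; 246 mm across), 20 mm thick, its top 45 mm above the counter, a 7 mm high boss in the middle. Origin: on the axis at the wood's underside, 25 mm above the counter. z up, x towards the petal with the red-lidded pot. Turns endlessly either way.
- stand: Fixed round foot under the tray, radius 70 mm, 24 mm high. Origin: on the tray's axis, on the counter. Its bearing rubs lightly (about half a newton at the tray's rim) and stops the tray almost as soon as it is let go.
- notch (a point): Middle of one of the five notches between petals, 115 mm from the axis, at mid-thickness of the wood, on the anticlockwise side (from above) of the red pot's petal; turns with the tray. The other notches follow every 72 degrees. A notch runs in to 85 mm from the axis; no wood within 20 mm of this point, so closed fingers fit in and can push against the next petal.
- red_seat (a point): Middle of the dark round inlay on top of the petal that carries the red-lidded pot, 66 mm from the axis. Turns with the tray.
- tasting_plate: The customer's tasting plate: a round blue plate with a thin wooden pick lying across it, 100 mm in diameter, 14 mm high, loose, on the far (customer) side of the turntable; the only blue plate on the counter. Origin: centre of its underside.
- red_pot_center (a point): Centre, half-way up, of the small white lidded filling pot with the red (red-bean filling: the one wanted) lid; 52 mm in diameter, 29 mm high with its flat lid (so its top is 74 mm above the counter), loose, about 90 g, standing on a petal, 66 mm from the tray's axis. 
- green_pot_center (a point): Centre, half-way up, of the small white lidded filling pot with the green lid; 52 mm in diameter, 29 mm high with its flat lid (so its top is 74 mm above the counter), loose, about 90 g, standing on a petal, 66 mm from the tray's axis. Which petal varies.
- yellow_pot_center (a point): Centre, half-way up, of the small white lidded filling pot with the yellow lid; 52 mm in diameter, 29 mm high with its flat lid (so its top is 74 mm above the counter), loose, about 90 g, standing on a petal, 66 mm from the tray's axis. Which petal varies.
- brown_pot_center (a point): Centre, half-way up, of the small white lidded filling pot with the dark brown lid; 52 mm in diameter, 29 mm high with its flat lid (so its top is 74 mm above the counter), loose, about 90 g, standing on a petal, 66 mm from the tray's axis. Which petal varies.
- white_pot_center (a point): Centre, half-way up, of the small white lidded filling pot with the white lid; 52 mm in diameter, 29 mm high with its flat lid (so its top is 74 mm above the counter), loose, about 90 g, standing on a petal, 66 mm from the tray's axis. Which petal varies.
- squeeze_bottle: A cream plastic squeeze bottle, 66 mm in diameter, 190 mm high, standing loose on the counter to the left. Origin: centre of its underside.
- paper_cups: A stack of small paper cups, 62 mm in diameter, 108 mm high, standing loose on the counter to the right. Origin: centre of its underside.
- black_bowl: A small black bowl, 116 mm in diameter, 55 mm high, loose, near on the left. Origin: centre of its underside.
There are look-alikes about, which are no part of the job. What is shaped like the part that bears green_pot_center but pink or purple is not meant.

How it is judged:
By the outcome, as a careful person would: the job done as asked, in the order asked, and still so for the second after the job is handed in, with the robot touching nothing.
It also fails if it takes over 64 s, if anything falls off the work surface, if the arm or the gripper's body presses on something with over 40 N, if the wrist force passes 120 N, or if a joint passes its speed limit or range.

## Working session

There is one attempt and no reset: what is moved stays moved. The work goes in short steps, each a Python script; the robot and the scene stay as the last script left them, time stands still between calls to the robot, and variables do not carry over. Pictures are saved under pics/ and viewed, and the job is handed in when it is done.

```bash
ls; mkdir -p pics; python3 - <<'E'
from plant import arm,eoat,telemetry,cams
import cv2
for n in("scene","top","wrist"):
    cv2.imwrite(f"pics/{n}0.png",cams.camera(n))
    i=cams.camera_info(n);print(n,i)
s=telemetry.sense();print(s)
E
```

```text
pics
scene {'camera_matrix': array([[410.37014585,   0.        , 320.74972949],
       [  0.        , 410.37014585, 199.84139408],
       [  0.        ,   0.        ,   1.        ]]), 'R': array([[-0.42506755,  0.90515161,  0.0042596 ],
       [ 0.57150656,  0.27202809, -0.77419698],
       [-0.70192438, -0.32665162, -0.6329304 ]]), 't': array([ 0.21595389, -0.23391306,  1.33737599])}
top {'camera_matrix': array([[438.30389561,   0.        , 320.06610259],
       [  0.        , 438.30389561, 203.90148883],
       [  0.        ,   0.        ,   1.        ]]), 'R': array([[-0.02283189, -0.99962038,  0.01542064],
       [-0.98775191,  0.02017397, -0.15472288],
       [ 0.15435305, -0.01876438, -0.98783755]]), 't': array([0.0149089 , 0.55062523, 1.27320127])}
wrist {'camera_matrix': array([[309.70691629,   0.        , 321.08849579],
       [  0.        , 309.70691629, 200.47060236],
       [  0.        ,   0.        ,   1.        ]]), 'tool_from_camera': array([[ 3.41638043e-04, -9.71412780e-01, -2.37396490e-01,
         6.82559504e-02],
       [ 9.99999813e-01,  4.52136204e-04, -4.11012
[... 156 characters left out ...]
e+00,  0.00000000e+00,
         1.00000000e+00]])}
{'clock': 0.15, 'joints': array([ 1.06601596e+00,  2.76438917e-01,  1.50581081e+00,  4.27598137e-06,
        1.36073166e+00, -1.20974123e-01]), 'qd': array([-0.0021939 , -0.00163658, -0.00460211, -0.00072621,  0.00016605,
       -0.00060247]), 'effort': array([ 3.38593882e-04, -4.04925370e+01, -2.37432647e+01,  7.01063708e-02,
        3.15225357e-02, -8.98183134e-05]), 'eef_pos': array([0.21509219, 0.53279481, 0.2048222 ]), 'eef_rot': array([-3.14021458e+00, -1.71740814e-04,  2.75778539e+00]), 'wrist_force': array([-0.20552931, -0.04293009, -0.12183458]), 'moment': array([ 0.02875083, -0.01705787, -0.01134142]), 'width': 0.09391531575582043}
```

View pics/top0.png

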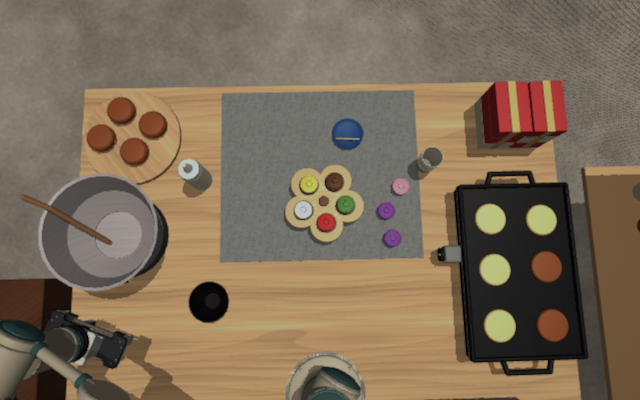

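View pics/scene0.png

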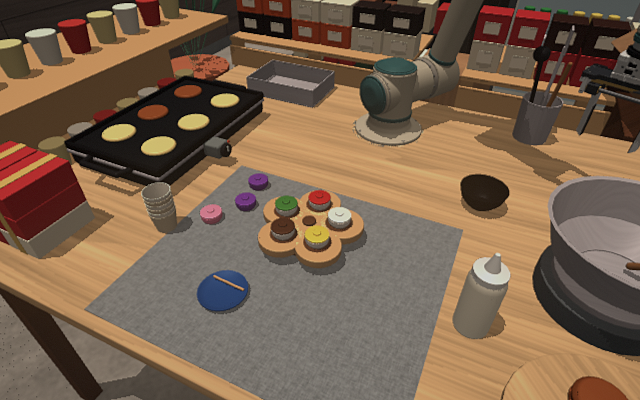

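The top view shows the tray at about (324,203). The red lid is at (326,223), white (303,210), yellow (310,184), brown (335,181) and green (346,204). The blue plate is at (347,134). The look-alikes are the purple and pink pots beside the tray at (386,211), (392,238) and (400,186), and the red boxes at (510,110). Next I'll measure these from both views.

```bash
cat > h.py <<'E'
import numpy as np,cv2
from plant import arm,eoat,telemetry,cams
def ray(n,u,v):
    i=cams.camera_info(n);K=i["camera_matrix"];R=np.array(i["R"]);t=np.array(i["t"])
    d=R.T@np.linalg.inv(K)@np.array([u,v,1.]);return -R.T@t,d/np.linalg.norm(d)
def plane(n,u,v,z):
    o,d=ray(n,u,v);return o+d*(z-o[2])/d[2]
def tri(a,b):
    A=np.zeros((3,3));B=np.zeros(3);rs=[ray(*a),ray(*b)]
    for o,d in rs:
        P=np.eye(3)-np.outer(d,d);A+=P;B+=P@o
    x=np.linalg.solve(A,B)
    return x,max(np.linalg.norm((np.eye(3)-np.outer(d,d))@(x-o)) for o,d in rs)
def project(n,X):
    i=cams.camera_info(n);c=np.array(i["R"])@X+i["t"];p=i["camera_matrix"]@c;return p[:2]/p[2]
HS={'red':[(0,8),(172,180)],'green':[(45,75)],'yellow':[(22,34)],'blue':[(100,125)],'purple':[(130,160)]}
def blobs(img,col,smin=130,vmin=60,amin=25,roi=None):
    h=cv2.cvtColor(img,cv2.COLOR_BGR2HSV);m=np.zeros(h.shape[:2],np.uint8)
    for a,b in HS[col]: m|=cv2.inRange(h,(a,smin,vmin),(b,255,255))
    if roi:
        k=np.zeros_like(m);k[roi[1]:roi[3],roi[0]:roi[2]]=255;m&=k
    n,l,s,c=cv2.connectedComponentsWithStats(m)
    return [(c[i].round(2).tolist(),int(s[i,4]),s[i,:4].tolist()) for i in range(1,n) if s[i,4]>=amin]
E
python3 - <<'E'
from h import *
T=cams.camera("top");S=cams.camera("scene")
RT=(225,95,415,260);RS=(180,165,380,320)
for c in('red','green','yellow','blue'):
    a=blobs(T,c,roi=RT);b=blobs(S,c,roi=RS);print(c,a,b)
    if a and b:
        p=max(a,key=lambda x:x[1])[0];q=max(b,key=lambda x:x[1])[0];print('  ',tri(("top",*p),("scene",*q)))
cv2.imwrite("pics/topc.png",cv2.resize(T[95:260,270:420],None,fx=4,fy=3.6))
cv2.imwrite("pics/topc.png",cv2.resize(T[100:255,270:430],None,fx=3.7,fy=3.7,interpolation=cv2.INTER_CUBIC))
cv2.imwrite("pics/scc.png",cv2.resize(S[165:315,190:380],None,fx=4,fy=4,interpolation=cv2.INTER_CUBIC))
E
```

```text
red [([325.65, 221.89], 262, [317, 213, 19, 18])] [([319.1, 196.83], 262, [308, 190, 23, 15])]
   (array([ 0.49334845, -0.01157201,  0.06702521]), np.float64(0.00011304295110080771))
green [([340.08, 200.12], 25, [337, 196, 10, 11])] [([285.95, 202.78], 240, [276, 196, 21, 14])]
   (array([ 0.55688624, -0.05874635,  0.07931099]), np.float64(0.004043069221615512))
yellow [([308.55, 183.96], 240, [300, 176, 18, 17])] [([316.42, 233.91], 331, [304, 226, 25, 17])]
   (array([0.60750305, 0.03631643, 0.06723967]), np.float64(8.08938662488764e-05))
blue [([347.07, 132.75], 622, [332, 119, 31, 30])] [([221.5, 291.43], 1408, [197, 271, 51, 40])]
   (array([ 0.78176489, -0.08818863,  0.01017206]), np.float64(1.487825097947192e-05))
```

View pics/topc.png

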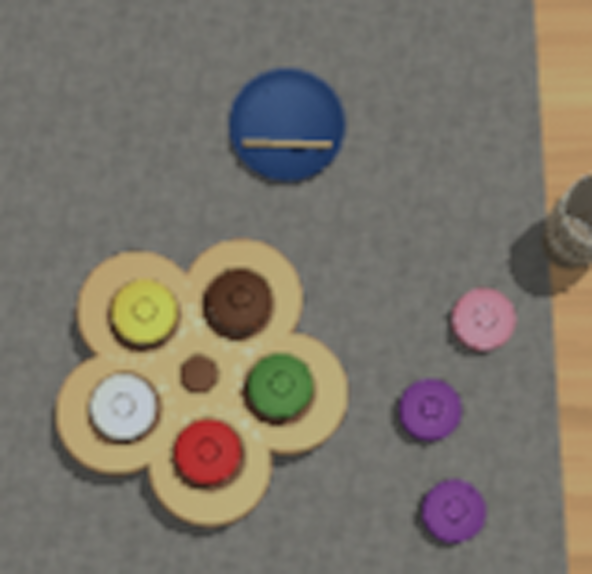

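View pics/scc.png

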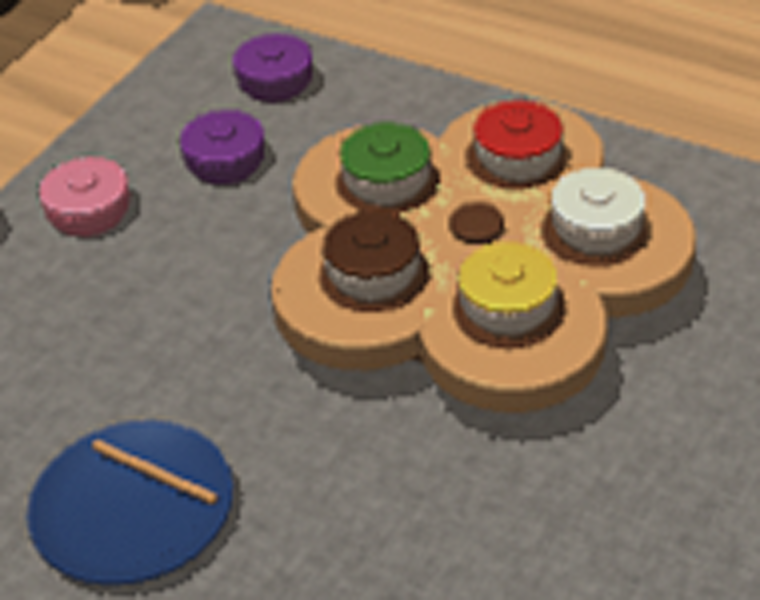

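```bash
cat >> h.py <<'E'
from scipy.optimize import least_squares
HS['wood']=[(10,30)]
def lids(views=("top","scene"),verbose=True):
    P={}
    R={"top":(225,95,375,260),"scene":(255,165,380,290)}
    for n in views:
        I=cams.camera(n)
        for c in('red','green','yellow'):
            b=blobs(I,c,smin=110 if c!='yellow' else 150,vmin=40,roi=R[n],amin=60)
            if b:
                b=max(b,key=lambda x:x[1]);x,y,w,h=b[2];P.setdefault(c,{})[n]=b[0]
    off={'red':0,'green':1,'brown':2,'yellow':3,'white':4}
    pts=[];o=[]
    for c,d in P.items():
        if len(d)==2:
            X,e=tri(("top",*d["top"]),("scene",*d["scene"]))
            if verbose: print(c,d,X.round(4),round(e,4))
            pts.append(X[:2]);o.append(off[c]*2*np.pi/5)
    pts=np.array(pts);o=np.array(o)
    f=lambda q:(q[:2]+.066*np.c_[np.cos(q[2]+o),np.sin(q[2]+o)]-pts).ravel()
    r=min((least_squares(f,[*pts.mean(0),a]) for a in np.arange(0,6.3,.7)),key=lambda r:r.cost)
    if verbose: print("fit",r.x,"res mm",(r.fun*1000).round(1))
    return r.x,dict(zip(P,pts)),P
E
python3 - <<'E'
from h import *
x,pts,P=lids()
print("ax top z.052", plane("top",323.5,201.1,.052), "scene",plane("scene",190+477/4,165+222/4,.05))
# plate: both views at z .012 contour
for n,roi in(("top",(225,95,415,160)),("scene",(180,260,260,320))):
    I=cams.camera(n)
    h=cv2.cvtColor(I,cv2.COLOR_BGR2HSV);m=cv2.inRange(h,(100,110,30),(130,255,255));k=np.zeros_like(m);k[roi[1]:roi[3],roi[0]:roi[2]]=255;m&=k
    c=np.vstack([c.reshape(-1,2) for c in cv2.findContours(m,0,2)[0] if len(c)>15]);hh=cv2.convexHull(c).reshape(-1,2)
    w=np.array([plane(n,*q,.012)[:2] for q in hh]).astype(np.float32)
    print(n,cv2.minEnclosingCircle(w),cv2.fitEllipse(w))
    # wood outline
    m=cv2.inRange(h,(8,60,60),(30,255,255));k[:]=0
    r=(270,155,375,250) if n=="top" else (250,170,375,275)
    k[r[1]:r[3],r[0]:r[2]]=255;m&=k
    if n=="top":
        c=np.vstack([c.reshape(-1,2) for c in cv2.findContours(m,0,2)[0] if len(c)>15])
        w=np.array([plane(n,*q,.045)[:2] for q in c]).astype(np.float32);print("tray",cv2.minEnclosingCircle(w))
E
```

```text
red {'top': [325.64, 221.85], 'scene': [319.06, 196.9]} [ 0.4935 -0.0116  0.0669] 0.0001
green {'top': [345.21, 203.77], 'scene': [285.9, 202.86]} [ 0.5458 -0.0705  0.0671] 0.0002
fit [ 0.55957863 -0.00559864  3.23917584] res mm [ 0.4 -0.5 -0.4  0.5]
ax top z.052 [ 0.55762332 -0.00727144  0.052     ] scene [ 0.5596213  -0.00432204  0.05      ]
top ((0.7794102430343628, -0.08813979476690292), 0.04904859513044357) ((0.7794445753097534, -0.08792389184236526), (0.09590611606836319, 0.09726713597774506), 59.69913101196289)
tray ((0.5590991377830505, -0.006658479105681181), 0.12374585121870041)
scene ((0.7780178785324097, -0.08841736614704132), 0.049733612686395645) ((0.778121292591095, -0.08840727806091309), (0.09808346629142761, 0.09840837121009827), 121.92284393310547)
```

Axis is about (0.559,-0.006), and the two views agree to about 1.5 mm. The plate is at (0.779,-0.088) and red is at 185.6° against a target of -20.5°, so I need +154° anticlockwise. I'll put the closed fingers into the notch at about 149.6° and follow the arc on the near side, without coming out. First I'll check IK along that path.

```bash
cat >> h.py <<'E'
AX=np.array([.5592,-.0062]);PL=np.array([.7788,-.0882])
def pose(a,r,z,y0): # a deg ; yaw follows the arc
    a=np.deg2rad(a);yaw=(a+y0+np.pi)%(2*np.pi)-np.pi
    return [*(AX+r*np.array([np.cos(a),np.sin(a)])),z],[np.pi,0,yaw]
E
python3 - <<'E'
from h import *
for y0 in np.deg2rad([0,90,180,270]):
    print(y0)
    for a in(150,180,210,240,270,304,320):
        p,o=pose(a,.112,.033,y0);q=arm.inverse_kinematics(p,o);print(a,np.round(o[2],2),None if q is None else np.round(q,2))
E
```

```text
0.0
150 2.62 [-0.04  0.28  1.99  0.    0.87 -1.09]
180 -3.14 [-0.17  0.26  2.02  0.    0.86 -1.74]
210 -2.62 [-0.28  0.29  1.98  0.    0.87 -2.38]
240 -2.09 None
270 -1.57 None
304 -0.98 [-0.27  0.49  1.62 -0.    1.03  2.28]
320 -0.7 [-0.23  0.52  1.57 -0.    1.05  2.04]
1.5707963267948966
150 -2.09 [-0.04  0.28  1.99  0.    0.87 -2.66]
180 -1.57 None
210 -1.05 [-0.28  0.29  1.98 -0.    0.87  2.33]
240 -0.52 [-0.34  0.35  1.89 -0.    0.91  1.76]
270 0.0 [-0.33  0.42  1.76 -0.    0.97  1.24]
304 0.59 [-0.27  0.49  1.62 -0.    1.03  0.71]
320 0.87 [-0.23  0.52  1.57 -0.    1.05  0.47]
3.141592653589793
150 -0.52 [-0.04  0.28  1.99 -0.    0.87  2.05]
180 0.0 [-0.17  0.26  2.02 -0.    0.86  1.4 ]
210 0.52 [-0.28  0.29  1.98 -0.    0.87  0.76]
240 1.05 [-0.34  0.35  1.89 -0.    0.91  0.19]
270 1.57 [-0.33  0.42  1.76  0.    0.97 -0.33]
304 2.16 [-0.27  0.49  1.62  0.    1.03 -0.86]
320 2.44 [-0.23  0.52  1.57  0.    1.05 -1.1 ]
4.71238898038469
150 1.05 [-0.04  0.28  1.99 -0.    0.87  0.48]
180 1.57 [-0.17  0.26  2.02 -0.    0.86 -0.17]
210 2.09 [-0.28  0.29  1.98  0.    0.87 -0.81]
240 2.62 [-0.34  0.35  1.89  0.    0.91 -1.38]
270 -3.14 [-0.33  0.42  1.76  0.    0.97 -1.9 ]
304 -2.55 [-0.27  0.49  1.62  0.    1.03 -2.43]
320 -2.27 [-0.23  0.52  1.57  0.    1.05 -2.67]
```

View pics/w1.png

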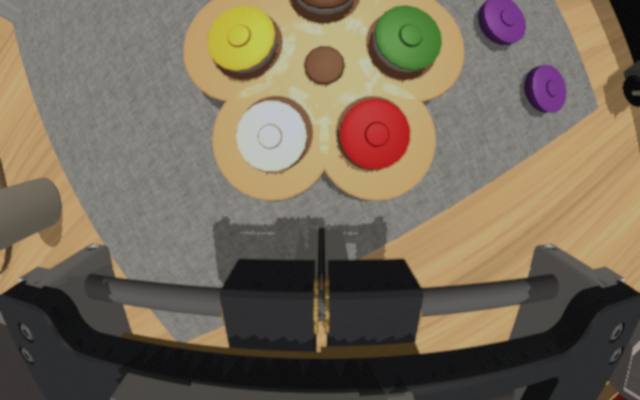

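View pics/s1.png

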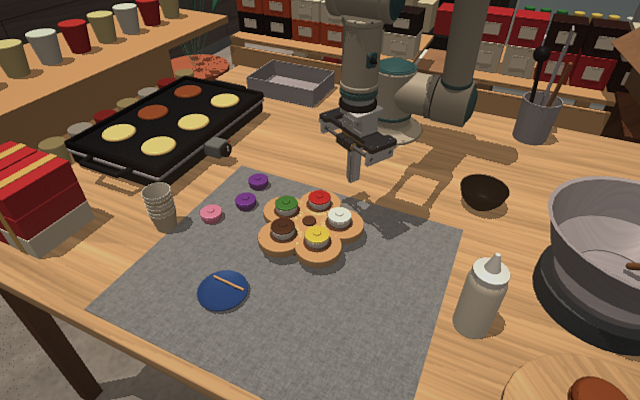

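The fingers line up with the white/red notch: the boss is at column 324 in the wrist view and the finger seam at 321. I'll go down beside the notch, slide in, and start the arc while watching force.

```bash
cat >> h.py <<'E'
def arc(a0,a1,r,z=.030,rate=.04,n=None):
    n=n or max(1,int(np.ceil(abs(a1-a0)/15)))
    for a in np.linspace(a0,a1,n+1)[1:]:
        p,o=pose(a,r,z,np.pi);arm.servo_line(p,rate=rate,frame=o)
        s=telemetry.sense();e=s["eef_pos"][:2]-AX
        print(round(a,1),"t",round(s["clock"],1),"ang",np.rad2deg(np.arctan2(e[1],e[0])).round(1),"r",np.hypot(*e).round(4),"yaw",s["eef_rot"][2].round(3),"F",s["wrist_force"].round(1))
        if np.linalg.norm(s["wrist_force"])>15: print("STOP");break
E
python3 - <<'E'
from h import *
arm.servo_line(pose(149.6,.119,.030,np.pi)[0],rate=.08)
print(telemetry.sense()["wrist_force"])
arm.servo_line(pose(149.6,.112,.030,np.pi)[0],rate=.03)
print(telemetry.sense()["wrist_force"])
arc(149.6,165,.112)
lids()
cv2.imwrite("pics/s2.png",cams.camera("scene"))
E
```

```text
[0.34603427 0.04921943 0.10920821]
[0.02384267 0.6187002  0.51384313]
157.3 t 6.7 ang 157.3 r 0.112 yaw -0.397 F [-0.1  0.1  1.3]
165.0 t 7.2 ang 164.9 r 0.1119 yaw -0.263 F [ 0.   0.3 -0.2]
green {'top': [345.57, 199.32], 'scene': [282.47, 206.11]} [ 0.5591 -0.072   0.067 ] 0.0002
fit [ 0.62356837 -0.05791691  2.1       ] res mm [0. 0.]
```

View pics/s2.png

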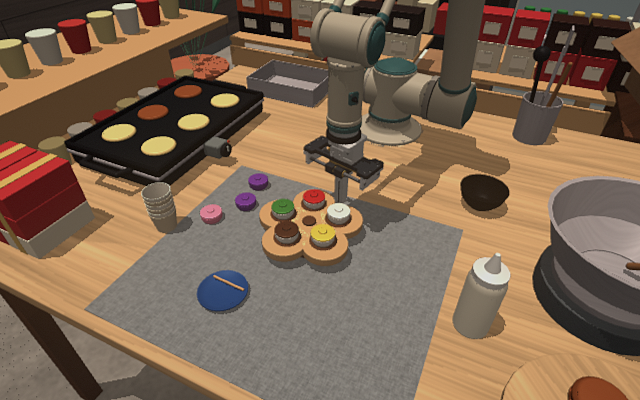

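It works: the tray turned about 12° for 15° of finger travel (about 3° of slack) with forces near zero. I'll continue to just short of the target.

```bash
python3 - <<'E'
from h import *
arc(165,297,.112,rate=.04)
T=cams.camera("top");S=cams.camera("scene")
cv2.imwrite("pics/t3.png",cv2.resize(T[100:260,230:430],None,fx=3.5,fy=3.5,interpolation=cv2.INTER_CUBIC));cv2.imwrite("pics/s3.png",S)
lids()
E
```

```text
179.7 t 8.3 ang 179.6 r 0.112 yaw -0.006 F [-0.2  0.1  0.8]
194.3 t 9.1 ang -165.7 r 0.112 yaw 0.25 F [-0.1  0.3 -0.1]
209.0 t 10.0 ang -151.0 r 0.1119 yaw 0.506 F [-0.1 -1.6 -0.1]
223.7 t 10.9 ang -136.4 r 0.1118 yaw 0.762 F [ 0.6  0.1 -0.6]
238.3 t 11.7 ang -121.7 r 0.1118 yaw 1.018 F [ 0.3 -0.5 -0.7]
253.0 t 12.6 ang -107.1 r 0.1119 yaw 1.274 F [-0.   0.6 -0. ]
267.7 t 13.5 ang -92.5 r 0.1119 yaw 1.53 F [-0.1 -0.3 -0.4]
282.3 t 14.3 ang -77.8 r 0.1119 yaw 1.786 F [-0.2 -0.4  0.4]
297.0 t 15.2 ang -63.1 r 0.1119 yaw 2.042 F [-0.1 -0.2 -0.3]
red {'top': [330.75, 179.88], 'scene': [283.19, 225.71]} [ 0.6189 -0.0326  0.0723] 0.0031
green {'top': [307.33, 184.63], 'scene': [318.36, 233.99]} [0.6056 0.0399 0.0669] 0.0001
fit [ 0.55976725 -0.00594106 -0.44685906] res mm [ 0.3 -1.9 -0.3  1.9]
```

View pics/t3.png

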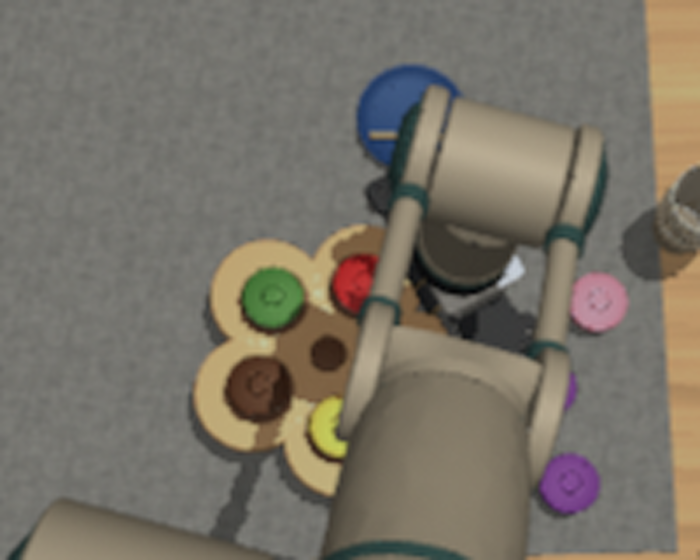

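View pics/s3.png

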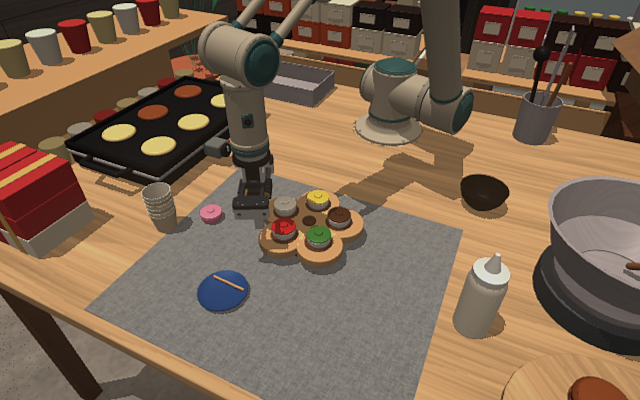

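```bash
cat >> h.py <<'E'
def redang():
    x,pts,P=lids();
    off={'red':0,'green':72,'yellow':216}
    for c,d in P.items():
        for n,uv in d.items():
            X=plane(n,*uv,.067)[:2]-AX
            print(c,n,"red angle",round((np.rad2deg(np.arctan2(X[1],X[0]))-off[c]+180)%360-180,2),"r",np.hypot(*X).round(4))
    print("target",np.rad2deg(np.arctan2(*(PL-AX)[::-1])).round(2))
E
python3 - <<'E'
from h import *
redang()
arc(297,305,.112,rate=.012,n=1)
arm.wait(.3)
redang()
E
```

```text
red {'top': [330.77, 179.96], 'scene': [283.21, 225.72]} [ 0.6187 -0.0326  0.072 ] 0.0031
green {'top': [307.33, 184.6], 'scene': [318.36, 233.99]} [0.6057 0.04   0.0669] 0.0001
fit [ 0.55966966 -0.00577233 -0.45058167] res mm [ 0.3 -1.9 -0.3  1.9]
red top red angle -21.91 r 0.0638
red scene red angle -30.1 r 0.0646
green top red angle -27.26 r 0.0655
green scene red angle -27.18 r 0.0656
yellow scene red angle -28.49 r 0.0671
target -20.48
305.0 t 16.9 ang -55.0 r 0.112 yaw 2.182 F [-0.4 -0.4  0. ]
red {'top': [327.02, 178.2], 'scene': [285.53, 227.99]} [ 0.6243 -0.0226  0.0741] 0.0042
green {'top': [305.24, 186.64], 'scene': [322.42, 232.89]} [0.5995 0.0463 0.0674] 0.0002
fit [ 0.5616813  -0.00618082  5.99997574] res mm [ 0.7 -2.1 -0.7  2.1]
red top red angle -11.18 r 0.066
red scene red angle -22.22 r 0.0647
green top red angle -19.69 r 0.0662
green scene red angle -19.23 r 0.066
yellow scene red angle -22.24 r 0.0643
target -20.48
```

Green reads a red angle of about -19.5° against the -20.5° target; the red lid itself is half hidden by the arm. I'll withdraw and measure with a clear view.

```bash
python3 - <<'E'
from h import *
p,o=pose(304,.112,.03,np.pi);arm.servo_line(p,rate=.02,frame=o)
arm.servo_line(pose(304,.138,.03,np.pi)[0],rate=.05)
arm.servo_line(pose(304,.138,.20,np.pi)[0],rate=.15)
arm.move_to([.32,-.25,.25],[np.pi,0,2.17])
redang()
print(telemetry.sense()["clock"])
T=cams.camera("top");cv2.imwrite("pics/t4.png",cv2.resize(T[100:260,230:430],None,fx=3.5,fy=3.5,interpolation=cv2.INTER_CUBIC))
S=cams.camera("scene");cv2.imwrite("pics/s4.png",cv2.resize(S[165:315,190:380],None,fx=4,fy=4,interpolation=cv2.INTER_CUBIC))
E
```

```text
red {'top': [330.7, 179.85], 'scene': [285.58, 227.96]} [ 0.6189 -0.0302  0.067 ] 0.0004
green {'top': [305.26, 186.71], 'scene': [322.41, 232.92]} [0.5994 0.0463 0.0672] 0.0001
fit [ 5.57418145e-01 -5.17722589e-03  5.90495639e+00] res mm [-0.2  0.6  0.2 -0.6]
red top red angle -21.63 r 0.0641
red scene red angle -22.22 r 0.0646
green top red angle -19.57 r 0.066
green scene red angle -19.28 r 0.066
yellow scene red angle -20.54 r 0.0652
target -20.48
20.9417
```

View pics/t4.png

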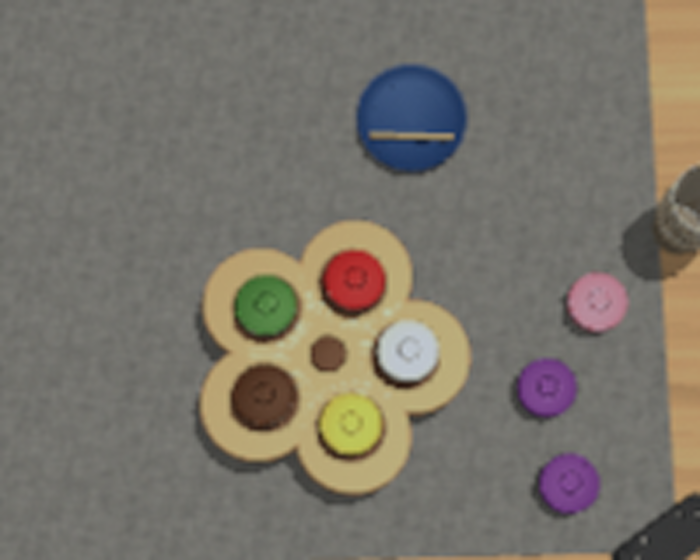

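View pics/s4.png

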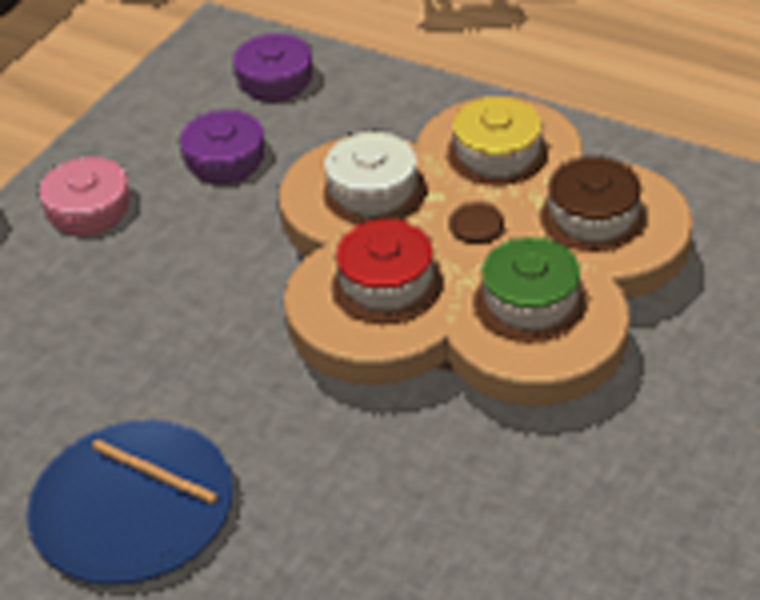

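```bash
cat > five.py <<'E'
from h import *
def five(n,ctr=None):
    I=cams.camera(n);R=(285,155,370,250) if n=="top" else (255,180,370,270)
    h=cv2.cvtColor(I,cv2.COLOR_BGR2HSV);out={}
    sub=h[R[1]:R[3],R[0]:R[2]]
    rng={'red':[((0,130,50),(6,255,255)),((172,130,50),(180,255,255))],'green':[((45,100,30),(80,255,255))],
     'yellow':[((24,170,110),(34,255,255))],'white':[((0,0,150),(180,45,255))],'brown':[((0,60,10),(20,255,82))]}
    for c,rs in rng.items():
        m=sum(cv2.inRange(sub,*r) for r in rs).astype(np.uint8)
        k,l,s,ce=cv2.connectedComponentsWithStats(m)
        i=1+np.argmax(s[1:,4]);hull=cv2.convexHull(np.argwhere(l==i)[:,::-1].astype(np.float32))
        M=cv2.moments(hull);out[c]=(np.array([M['m10']/M['m00'],M['m01']/M['m00']])+R[:2],int(s[i,4]))
    return out
off={'red':0,'green':1,'brown':2,'yellow':3,'white':4}
if __name__=="__main__":
  for n in("top","scene"):
    d=five(n);cs=[c for c in d if c!='brown'];o=np.array([off[c] for c in cs])*2*np.pi/5
    pts=np.array([plane(n,*d[c][0],.072)[:2] for c in cs])
    for c in d:print(n,c,d[c][0].round(1),d[c][1])
    f=lambda q:(q[:2]+.066*np.c_[np.cos(q[2]+o),np.sin(q[2]+o)]-pts).ravel()
    r=least_squares(f,[*AX,-.36]);print("fit",r.x[:2].round(4),np.rad2deg(r.x[2]).round(2),(r.fun*1e3).round(1))
    v=pts[0]-r.x[:2];print("red pot ang about fit centre",np.rad2deg(np.arctan2(v[1],v[0])).round(2))
    print("target about fit centre w/ top plate",[np.rad2deg(np.arctan2(*(np.array(p)-r.x[:2])[::-1])).round(2) for p in((.7794,-.0880),(.7780,-.0884))])
    # tray outline (wood + everything on it), at z .045 : hull of far-from-shadow pixels
E
python3 five.py
```

```text
Traceback (most recent call last):
  File "five.py", line 17, in <module>
    d=five(n);cs=[c for c in d if c!='brown'];o=np.array([off[c] for c in cs])*2*np.pi/5
  File "five.py", line 11, in five
    i=1+np.argmax(s[1:,4]);hull=cv2.convexHull(np.argwhere(l==i)[:,::-1].astype(np.float32))
        ~~~~~~~~~^^^^^^^^^
ValueError: attempt to get argmax of an empty sequence
```

```bash
python3 - <<'E'
from h import *
h={n:cv2.cvtColor(cams.camera(n),cv2.COLOR_BGR2HSV) for n in("top","scene")}
for n,u,v in(("top",330,221),("top",327,221),("top",346,199),("top",346,203),("top",304,215),("top",320,170),("top",330,232),("scene",314,197),("scene",282,206),("scene",338,213),("scene",300,255)):print(n,u,v,h[n][v,u])
E
```

```text
top 330 221 [ 32 138 196]
top 327 221 [ 31 134 177]
top 346 199 [105  20 205]
top 346 203 [ 99  10 183]
top 304 215 [ 11 127  86]
top 320 170 [ 20  99 186]
top 330 232 [ 21  93 167]
scene 314 197 [ 25 169 192]
scene 282 206 [ 20  47 175]
scene 338 213 [ 10 150  73]
scene 300 255 [ 14 126  79]
```

```bash
python3 - <<'E'
s=open('five.py').read()
s=s.replace("((24,170,110),(34,255,255))","((23,115,110) if n=='top' else (23,150,110),(36,255,255))").replace("((0,0,150),(180,45,255))","((0,0,150),(180,60,255))")
s=s.replace("(0,60,10),(20,255,82)","(0,60,10),(20,255,95)")
open('five.py','w').write(s)
E
python3 five.py
```

```text
top red [330.7 180. ] 244
top green [305.2 186.9] 226
top yellow [329.7 220.6] 255
top white [346.4 199.3] 234
top brown [304.7 213.5] 241
fit [ 0.5582 -0.0067] -19.59 [ 3.1  0.7  0.6 -0.5 -1.5 -1.8 -2.1  1.5]
red pot ang about fit centre -21.12
target about fit centre w/ top plate [np.float64(-20.19), np.float64(-20.4)]
scene red [285.6 227.9] 334
scene green [322.4 232.9] 322
scene yellow [313.8 196.3] 221
scene white [282.  205.1] 270
scene brown [338.4 215.8] 356
fit [ 0.5636 -0.0041] -20.45 [ 2.1  0.6  0.8 -0.9 -2.3 -1.  -0.5  1.3]
red pot ang about fit centre -21.61
target about fit centre w/ top plate [np.float64(-21.25), np.float64(-21.46)]
```

The two views put the red pot within 1° of the plate line (-0.8° top, -0.3° scene), and the tray phase within about 1° the other way. That is inside the measurement error, so another push wouldn't help. Before signing off I'll check that the tray is at rest and nothing else has moved.

```bash
python3 - <<'E'
from h import *
A=cv2.imread("pics/top0.png");B0=cams.camera("top");arm.wait(1.0);B=cams.camera("top")
print("motion in 1 s:",cv2.absdiff(B0,B)[100:260,225:450].max())
d=cv2.absdiff(A,B).max(2)>40
for nm,(x0,y0,x1,y1) in dict(plate=(328,115,366,152),bottle=(175,155,215,195),cups=(412,145,445,185),bowl=(185,278,232,325),look=(375,175,412,255)).items():
    print(nm,"changed px",int(d[y0:y1,x0:x1].sum()))
print(blobs(B,'blue',roi=(225,95,415,160)))
s=telemetry.sense();print(s["clock"],s["eef_pos"],s["wrist_force"].round(2))
arm.sign_off()
E
```

```text
motion in 1 s: 50
plate changed px 0
bottle changed px 0
cups changed px 0
bowl changed px 0
look changed px 4
[([347.13, 132.79], 620, [332, 119, 31, 30])]
22.3917 [ 0.32001412 -0.250009    0.25000351] [ 0.22 -0.11  0.34]
the job is handed in; nothing more can be done
```

I turned the tray about 154° anticlockwise, so the red-lidded pot now faces the blue plate, and handed the job in at 22.4 s. The closed fingertips pushed slowly from the notch between the white and red pots. The tray followed without jamming, and the force readings between steps stayed under 2 N. I then pulled the hand out sideways and moved it well clear.

**Alignment:** the red pot's direction is within about 1° of the plate line, roughly -0.8° in the top view and -0.3° in the scene view. The tray angle fitted over four lids reads 0.6 to 1.0° off the other way.

**Disagreements:** the top and scene views differ by up to 5 mm on where the tray's centre is. Single lids gave red-pot angles from -22.2° to -19.3°, against a target of about -20.5°. I made no further push because these differences are as large as the remaining error.

**Pots:** all five stand upright on their petals. The measured angle between the red and green pots was 73.5° before and about 74° after, so I saw no slipping.

**Other items:** the plate, bottle, cups and bowl showed no change from the first picture. The look-alike pots differed by 4 pixels, which I take as noise or shadow.

**At rest:** I compared two pictures taken 1 s apart. The largest difference at any pixel was 50 of 255, so this check was not perfectly clean. I did not trace the cause before signing off. The lid positions had stayed the same to a fraction of a pixel over the earlier pictures, before and after I withdrew the hand.

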